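# Lock a cart wheel: snug the castle nut, on to the next slot, split pin home

## Robot

A 6-joint arm with a two-finger parallel gripper is mounted at the origin on the work surface. World frame = base frame: x ahead of the robot, y to its left, z up, the work surface at z = 0. Lengths are in mm, angles in rad, forces in N, time in s.
With the tool pointing down it reaches from about 350 to 975 mm from the base axis. Payload 7.1 kg.
Tool frame: the origin (TCP) lies between the finger pads; the fingertips stand 19 mm ahead of it and the grasp point (between the pads) is the TCP; z points along the fingers, y is the line along which they close (so a half turn about z gives the same grasp; the last joint's range is limited). The gripper opens to 88 mm and grips with 3 to 60 N. Pads are 20 mm wide; open, the fingers measure 115 mm over their backs; the gripper's body (75 mm by 178 mm) begins 61 mm behind the grasp point.
Start: joints at [-1.155, 0.423, 1.63, -0, 1.089, -0.019], TCP at [263.283, -566.822, 241.675] pointing down, gripper open.
Joint ranges: [-3, 3], [-0.9, 2.11], [0.09, 2.58], [-1.31, 4.45], [0.11, 2.69], [-2.54, 2.54]. Speed limits (rad/s): [2.39, 2.39, 3.01, 3.14, 3.14, 3.14].

## Interface

Orientations are given as a rotation vector (axis times angle).
In Python, from workcell import ctrl gives the robot as it stands.
- The arm moves only by the tool arm_command, never from a script. Its argument "series" is a list of rows, each an object with "linear": the shift along the tool's x, y, z in m, a list of three; "turn": the turn about the tool's z in rad. A call has 1 to 10 rows; each row shifts and turns the commanded pose from where the row before left it, along the tool's axes as they then stand; what a row does not reach is not made up. A row lasts 1/10 s, in which the tool goes at most 50 mm and 8.59 degrees, less where a joint would pass 70% of its speed; a pose out of reach is approached as far as the arm can. A call with a gripper value outside its range is refused whole. "jaw" is the opening, from -1 (shut) to 1 (fully open), set as the call begins (left out, the last holds). The fingers move at their own pace and stop on an object; the grip force is fixed at half the most. Time passes only in rows, so rows that do not move let the fingers close. It gives the time, the measured TCP pose, the force, the opening and the grip force at its end, in the units of the state.
- ctrl.get_obs(): the state, without advancing time (a new reading comes with each control period).
- ctrl.get_image(name): name is "side" or "top"; returns a dict with "frame" (420x560x3 uint8, blue, green, red), "fx", "fy", "cx", "cy" (pixels), "k1" (the pictures are not rectified: a ray, as slopes to the right and down, at radius r is drawn at 1 + k1 r^2 times it, then the intrinsics apply), "rvec" (rotation vector, rad) and "tvec" (3), from world to camera coordinates, as OpenCV has them. Camera axes: x right, y down, z forward; pixel columns grow to the right and rows downward; lengths in mm; the calibration is good to about 2 mm. A picture is of the moment at which its call begins. There is no depth.
- ctrl.close_job(): hands the job in; it is judged then, once.
The state is a dict: "t": time; "qpos": joint angles; "qvel": joint speeds; "joint_torque": joint torques, N m; "ee_pos": TCP position; "orientation": TCP orientation; "ft_force": force on the tool from outside, world axes, zero at the start; "moment": the same for the moment, N m; "width": finger opening in mm; "grasp_force": force on a finger pad.
Only numpy, scipy, OpenCV 4.12 (cv2) and the standard library are available. Lean on these libraries where they do the work, as an engineer would, in place of code of your own. Each camera call takes 0.05 s, during which the arm holds its last target. There are 200 camera calls.

## Task

The axle nut of this cart wheel is still loose: turn it clockwise (seen from above) until you feel it snug up on its washer, then on just to the next slot that lines up with either cross hole in the axle, not past it, and take your hand off it there, left tight. Then take the long split pin from its wooden rest, slide it gently through slots and hole until its eye sits against the nut, and let go. Leave the short pin, spare nut and tools where they are.

Things in the scene. Friction and masses are not known exactly. Their poses are not given: they have to be found in the camera images.
- axle: Upright cart axle, fixed to its plywood board (200 mm square). Origin on the axle's centre line at the bench top; z up; x and y run along the two cross holes. The axle end is 30 mm across, its top 138 mm above the bench, with a black marker line along each cross hole. A washer 56 mm across tops out at 96 mm; the nut sits on it. The axle stays put; wheel, washer and nut turn on it.
- cross_hole (a point): Where the two cross holes meet, on the axle's centre line, 124.5 mm above the bench. They cross at right angles, one along this point's x axis, one along its y; each is 7.5 mm wide and 7.5 mm high, goes right through and is open at both ends. The pin may enter either hole from either end, wherever slots line up.
- nut_mid (a point): Centre of the brass castle nut, on the axle's centre line. Hexagon 46 mm across flats, 33 mm tall (96 to 129 mm above the bench); its upper 9 mm is cut by six slots 8 mm wide, open at the top, one in the middle of each flat. The point's x axis points out through one flat and slot. With two cross holes a slot pair lines up with one or the other at every 30 degrees of turn.
- nut_top (a point): On the axle's centre line, at the nut's top, turning with it. The nut runs lightly (under 0.1 N m) clockwise for at least 0.25 rad, often far more, then bears on the washer: from that snug point turning on takes a steady 0.75 N m or so, to be felt only. The next slot is at most 30 degrees beyond. Backed off, it is loose again. It stays where it is left and does not rise or sink.
- wheel: The cart wheel, lying flat round the axle, same centre line, origin at the bench top: black tyre 200 mm across, upper face 88 mm above the bench; red hub 66 mm across, up to 92 mm.
- pin_eye (a point): Middle of the long split pin's eye, on the pin's axis: the place to hold it. Steel, 30 g. Eye: 8 mm back and 10 mm forward of this point, 15 mm wide (level, across the pin), 6 mm thick. x axis along the pin from eye to point, z up. Round shank 6 mm thick, from the eye's shoulder 10 mm ahead of this point, 63 mm long, last 8 mm tapering to 2.4 mm. It lies level, axis 27 mm above the bench.
- pin_mid (a point): Point on the axis of the long pin 23 mm ahead of the eye's shoulder (33 mm ahead of pin_eye), x axis along the pin to its point. It lies at the centre of the cross hole when the eye sits against the nut.
- rest_long: Light wooden rest of the long pin, fixed: 70 x 40 x 32 mm, a groove 9 mm wide along its x, its floor 24 mm up. Origin under its centre. The pin lies in the groove with its eye in the air off the rest's -x end, its shoulder 5 mm off that end.
- rest_short: A like rest that carries the short pin.
- short_pin_eye (a point): Middle of the eye of the short split pin (same thickness, shank only 32 mm long): not wanted, leave it.
- spare_nut: Loose spare castle nut lying on the bench, 46 mm across flats, 33 mm tall, no axle in it. Leave it.
- mallet: Mallet with a black head (75 x 130 x 60 mm) and wooden handle. Origin under its middle. Leave it.
- blue_punch: Blue hole punch, 210 mm long, lying along its x, 36 mm high. Leave it.
- red_punch: Red hole punch like the blue one. Leave it.
- spanner: Steel spanner 240 mm long, lying flat. Leave it.

How it is judged (in metres and radians):
On the way:
1. the nut is tight on its washer (joint nut near 0) and, dragging the washer on (joint washer), stands at a slot that lines up; neither joint is measured; fingers off, pin not yet in (value of joint nut above -0.06 rad and (value of joint washer between 0.4636 and 0.5836 rad or value of joint washer between 0.9872 and 1.1072 rad or value of joint washer between 1.5108 and 1.6308 rad or value of joint washer between 2.0344 and 2.1544 rad) and contact force between the fingers and axle below 0.1 N and distance between pin_mid and cross_hole above 0.05 m), for 0.2 s.
At the end, for the whole second after the job is handed in: The nut is tight on its washer (backed off by at most 0.06 rad) at the next slot beyond its snug point (within 0.06 rad); the long pin is through both slots and the hole, from either side, eye against the nut (at most 3 mm short, within 0.15 rad of the hole's axis), released, at rest (value of joint nut above -0.06 rad and (value of joint washer between 0.4636 and 0.5836 rad or value of joint washer between 0.9872 and 1.1072 rad or value of joint washer between 1.5108 and 1.6308 rad or value of joint washer between 2.0344 and 2.1544 rad) and x of cross_hole in the frame of pin_mid between -0.004 and 0.003 m and distance between pin_mid and cross_hole below 0.005 m and (angle between the x axis of pin_mid and the x axis of cross_hole, either way round below 0.15 rad or angle between the x axis of pin_mid and the y axis of cross_hole, either way round below 0.15 rad) and linear speed of pin below 0.02 m/s); the robot touches nothing.
It fails at once if the nut is over-tightened: dragged more than one slot (30 degrees, and 7 degrees to spare) beyond its snug point (distance of washer_rim from where it was at the start of the episode above 0.0158 m).
It fails at once if the pin is forced: more than 30 N between the pin and the axle or nut (contact force between pin and axle above 30 N).
It fails at once if the short pin, spare nut, mallet, a punch or the spanner is shifted by more than 30 mm (distance of any of short_pin_eye, spare_nut, mallet, blue_punch, red_punch, spanner from where it was at the start of the episode above 0.03 m).
It also fails if it takes over 72 s, if anything falls off the work surface, if the arm or the gripper's body presses on something with over 40 N, if the wrist force passes 120 N, or if a joint passes its speed limit or range.

## Working session

There is one attempt and no reset: what is moved stays moved. The work goes in short steps, Python scripts to look and compute and a tool call to move; the robot and the scene stay as the last step left them, time stands still between calls to the robot, and variables do not carry over. Pictures are saved under pics/ and viewed, at most 10 in all, crops included, and the job is handed in when it is done.

Besides the shell and the picture viewer there is one more tool, called after ">>>" as name(argument=value, ...), one argument or row to a line, values as JSON. arm_command: Moves the arm, as the interface text tells. Its arguments: {"type":"object","properties":{"series":{"type":"array"},"jaw":{"type":"number"}},"required":["series"]}

```bash
mkdir -p pics; ls; cat > h.py <<'E'
import numpy as np, cv2
from workcell import ctrl
from scipy.spatial.transform import Rotation as R
def cam(name,fn=None):
    d=ctrl.get_image(name)
    if fn: cv2.imwrite('pics/'+fn,d['frame'])
    return d
def ray(d,u,v):
    a=(u-d['cx'])/d['fx'];b=(v-d['cy'])/d['fy'];x,y=a,b
    for _ in range(20):
        s=1+d['k1']*(x*x+y*y);x,y=a/s,b/s
    M=cv2.Rodrigues(np.array(d['rvec'],float))[0];t=np.array(d['tvec'],float).ravel()
    return -M.T@t, M.T@np.array([x,y,1.])
def atz(d,u,v,z):
    o,r=ray(d,u,v);return o+r*(z-o[2])/r[2]
def proj(d,P):
    P=np.atleast_2d(P);M=cv2.Rodrigues(np.array(d['rvec'],float))[0]
    c=P@M.T+np.array(d['tvec'],float).ravel();x,y=c[:,0]/c[:,2],c[:,1]/c[:,2]
    s=1+d['k1']*(x*x+y*y);return np.c_[d['fx']*x*s+d['cx'],d['fy']*y*s+d['cy']]
def tri(d1,p1,d2,p2):
    o1,r1=ray(d1,*p1);o2,r2=ray(d2,*p2)
    s=np.linalg.lstsq(np.c_[r1,-r2],o2-o1,rcond=None)[0]
    a,b=o1+r1*s[0],o2+r2*s[1];return (a+b)/2,np.linalg.norm(a-b)
E
python3 - <<'E'
from h import *
import pickle
for n in('top','side'):
    d=cam(n,n+'0.png');pickle.dump(d,open(n+'0.pkl','wb'))
    print(n,d['fx'],d['k1'],ray(d,280,210))
print(ctrl.get_obs())
E
```

```text
pics
top 488.6509700759732 -0.03788850500547324 (array([ 412.79123616,  -17.4431914 , 1434.5824801 ]), array([ 0.07714049,  0.02079897, -0.99691905]))
side 520.3555100658514 -0.022672845500182927 (array([-114.75843891, -988.56277794, 1416.64484423]), array([ 0.3470351 ,  0.55921183, -0.75300767]))
{'t': 0.1, 'qpos': array([-1.15505730e+00,  4.23752884e-01,  1.63060429e+00, -1.97048961e-05,
        1.08860956e+00, -1.90024538e-02]), 'qvel': array([-0.00179366, -0.00247568, -0.00261929, -0.00017221, -0.00141601,
       -0.00055938]), 'joint_torque': array([-1.10006084e-03, -5.45615458e+01, -2.74328148e+01,  6.43923157e-02,
        1.87456602e-02, -2.85518792e-05]), 'ee_pos': array([ 263.05967389, -566.41747059,  240.99026773]), 'orientation': array([-3.06634904e+00, -6.77249486e-01,  4.52039563e-04]), 'ft_force': array([-0.16750407, -0.20096315, -0.25991205]), 'moment': array([ 0.0518728 , -0.02854644, -0.02057951]), 'grasp_force': 0.0, 'width': 87.64699297345744}
```

View pics/top0.png

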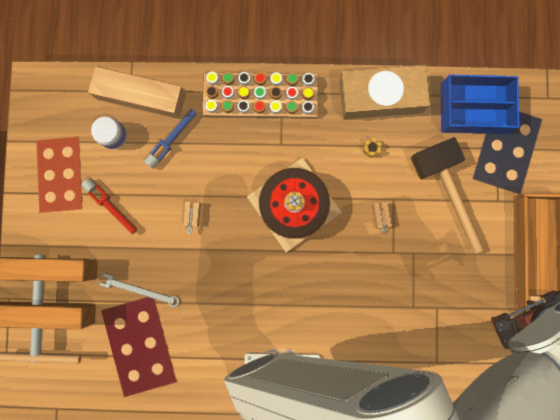

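View pics/side0.png

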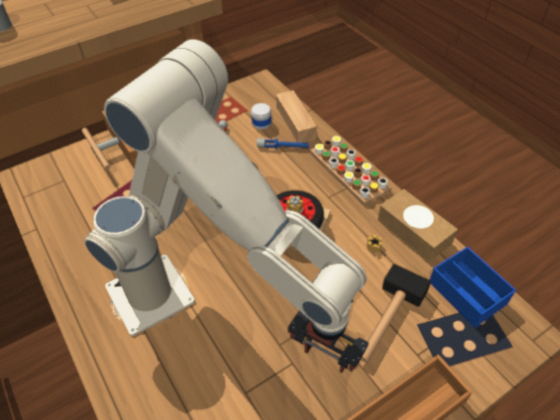

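```bash
python3 - <<'E'
from h import *
import pickle
d=pickle.load(open('top0.pkl','rb'));s=pickle.load(open('side0.pkl','rb'))
f=d['frame'];g=s['frame']
for p in((192,215),(382,217)): 
    w=atz(d,*p,27);print(w,proj(s,w))
w=atz(d,294,202,129);print(w,proj(s,w))
def c(im,u,v,w,h,k): return cv2.resize(im[v-h//2:v-h//2+h,u-w//2:u-w//2+w],None,fx=k,fy=k,interpolation=cv2.INTER_CUBIC)
A=np.hstack([c(f,192,217,33,50,8),c(f,382,217,33,50,8),c(f,294,202,33,50,8)])
ps=proj(s,atz(d,294,202,129))[0].astype(int)
B=np.hstack([c(g,*ps,50,20,8),np.zeros((160,A.shape[1]-400,3),np.uint8)])
cv2.imwrite('pics/m1.png',np.vstack([A,B]))
E
```

```text
[502.70089514 266.4266488   27.        ] [[242.5389995  175.70306158]]
[ 506.6726561  -282.86366477   27.        ] [[330.96745189 276.28884401]]
[536.00199288 -27.34868407 129.        ] [[293.5931532  201.79078779]]
```

View pics/m1.png

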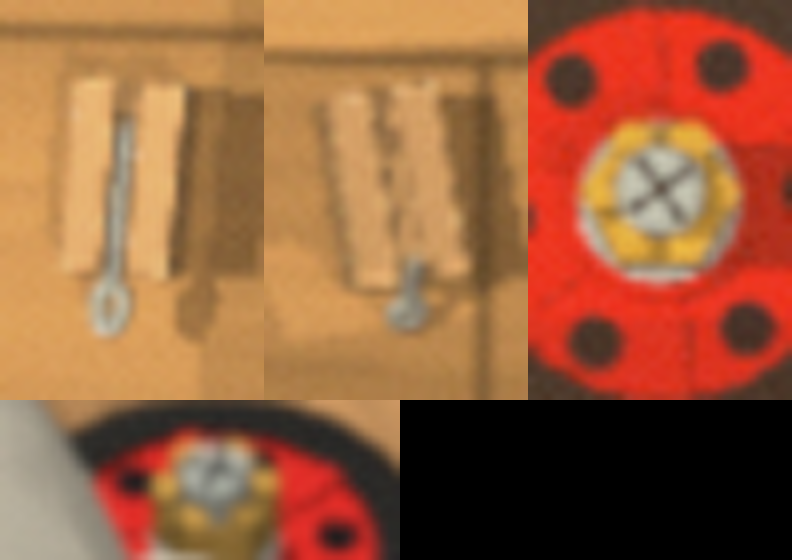

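```bash
cat > fit.py <<'E'
from h import *
def rect(d,cx,cy,z,half,k=4):
    n=int(2*half*k)+1;a=np.linspace(-half,half,n)
    X,Y=np.meshgrid(cx+a,cy+a,indexing='ij')
    p=proj(d,np.c_[X.ravel(),Y.ravel(),np.full(X.size,z)]).astype(np.float32)
    return cv2.remap(d['frame'],p[:,0].reshape(n,n),p[:,1].reshape(n,n),cv2.INTER_CUBIC).astype(float),X,Y
from scipy.optimize import minimize
def cross(d,c0,z=138):
    I,X,Y=rect(d,*c0,z,20);g=I.mean(2)
    best=None
    def cost(p):
        cx,cy,th=p[:3];x=(X-cx)*np.cos(th)+(Y-cy)*np.sin(th);y=-(X-cx)*np.sin(th)+(Y-cy)*np.cos(th)
        m=x*x+y*y<11.5**2
        t=np.exp(-(y/1.8)**2/2)+np.exp(-(x/1.8)**2/2)
        t=np.minimum(t,1)[m];A=np.c_[np.ones(t.size),t,x[m],y[m]]
        v=g[m];r=v-A@np.linalg.lstsq(A,v,rcond=None)[0];return (r@r)/v.size
    for t0 in np.radians(np.arange(0,90,10)):
        r=minimize(cost,[*c0,t0],method='Nelder-Mead',options=dict(initial_simplex=[[*c0,t0],[c0[0]+2,c0[1],t0],[c0[0],c0[1]+2,t0],[*c0,t0+.15]]))
        if best is None or r.fun<best.fun: best=r
    return best.x,best.fun
def nut(d,c0,z=129):
    I,X,Y=rect(d,*c0,z,34);h=cv2.cvtColor(np.clip(I,0,255).astype(np.uint8),cv2.COLOR_BGR2HSV)
    m=(h[...,0]>14)&(h[...,0]<35)&(h[...,1]>110)
    th=np.arctan2(Y-c0[1],X-c0[0]);r=np.hypot(X-c0[0],Y-c0[1]);q=np.arange(-180,180,5)
    pr=np.array([r[m&(np.abs((np.degrees(th)-a+180)%360-180)<3)].max(initial=0) for a in q])
    f=lambda k:(pr*np.exp(1j*k*np.radians(q))).mean()
    # radius max at vertices; flats at +30deg
    ph=np.degrees(np.angle(f(6)))/6
    return ph%60,(ph+30)%60,2*abs(f(6)),2*f(1),pr.round(0)
E
python3 - <<'E'
from fit import *
import pickle
d=pickle.load(open('top0.pkl','rb'));s=pickle.load(open('side0.pkl','rb'))
c=atz(d,294.5,200.5,138);print('c',c)
x,f=cross(d,c[:2]);print('cross',x[:2],np.degrees(x[2])%90,f)
cs=proj(s,[x[0],x[1],138])[0];print(cs)
xs,fs=cross(s,x[:2]);print('side cross',xs[:2],np.degrees(xs[2])%90,fs)
print('nut vertex,flat',nut(d,x[:2]))
p1=proj(d,[x[0],x[1],138])[0]
bc=[atz(d,*p,6)[:2] for p in((305,158),(340,207),(290,250),(248,195))]
for a,b in zip(bc,bc[1:]+bc[:1]): print('board',np.degrees(np.arctan2(*(b-a)[::-1]))%90,np.linalg.norm(b-a))
print('pin',atz(d,189.75,230.1,27),atz(d,191.6,207,27))
# rectified view
A=rect(d,*x[:2],138,20,14)[0][::-1,::-1]; P=rect(d,*atz(d,190.5,220,27)[:2],27,60,560/120-.01)[0][::-1,::-1]
S=rect(s,*atz(d,190.5,220,27)[:2],27,60,560/120-.01)[0][::-1,::-1]
A=cv2.resize(A,(266,266));P=cv2.resize(P,(266,266));S=cv2.resize(S,(266,266))
cv2.imwrite('pics/m2.png',np.hstack([A,P,S]))
E
```

```text
c [539.1892861  -28.54390024 138.        ]
cross [535.01030143 -60.04365715] 10.85247061059259 0.0
[298.93145231 206.20120714]
side cross [530.23408204 -52.31953995] 66.47282096978786 20.640252917447107
nut vertex,flat (np.float64(54.961252480574665), np.float64(24.961252480574665), np.float64(5.436125566161905), np.complex128(3.849155211071549+11.025069694296118j), array([ 0.,  0.,  0.,  0.,  0.,  0.,  0.,  0.,  0.,  0.,  0.,  0.,  0.,
        0.,  0.,  0.,  0.,  0.,  0.,  0., 23., 24., 24.,  0.,  0.,  0.,
       46., 48.,  0.,  0.,  0.,  0.,  0.,  0.,  0.,  0.,  0.,  0.,  0.,
        0.,  0.,  0.,  0., 35., 38., 40., 43., 43., 40., 19., 18., 18.,
       18., 18., 18., 19., 22., 36., 37., 38., 39., 36., 32., 29.,  0.,
        0.,  0.,  0.,  0.,  0.,  0.,  0.]))
board 36.1648665129471 177.69531219913853
board 41.64609040231602 193.2192401272292
board 38.466209458840574 203.11463430858785
board 34.22253767989661 200.60712593553956
pin [458.87460764 271.58565026  27.        ] [525.91095535 268.32601463  27.        ]fit.py:16: RuntimeWarning: invalid value encountered in scalar divide
  v=g[m];r=v-A@np.linalg.lstsq(A,v,rcond=None)[0];return (r@r)/v.size
[ WARN:0@1.570] global loadsave.cpp:1063 imwrite_ Unsupported depth image for selected encoder is fallbacked to CV_8U.
```

View pics/m2.png

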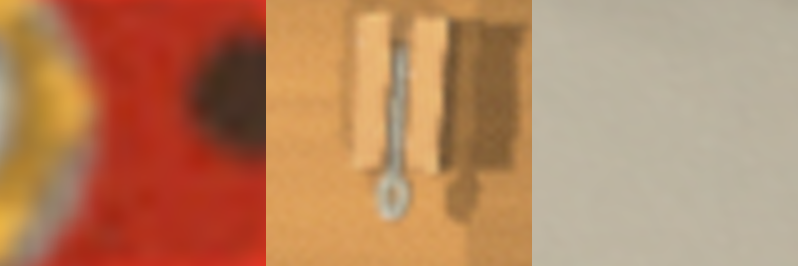

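```bash
sed -i 's|return (r@r)/v.size|return (r@r)/max(v.size,1)+5*max(0,np.hypot(cx-c0[0],cy-c0[1])-4)**2|' fit.py; python3 - <<'E'
from fit import *
import pickle
d=pickle.load(open('top0.pkl','rb'));s=pickle.load(open('side0.pkl','rb'))
c=atz(d,294.5,200.5,138)
x,f=cross(d,c[:2]);print('cross',x[:2],np.degrees(x[2])%90,f)
xs,fs=cross(s,x[:2]);print('side cross',xs[:2],np.degrees(xs[2])%90,fs)
print('nut vertex,flat',nut(d,x[:2]))
def im(d,c,z,h):
    A=rect(d,c[0],c[1],z,h,8)[0][::-1,::-1];return np.clip(cv2.resize(A,(266,266)),0,255).astype(np.uint8)
cv2.imwrite('pics/m3.png',np.hstack([im(d,x,138,18),im(d,x,129,35),im(s,x,138,25)]))
# pin angle: grey pixels in the rectified plane
I,X,Y=rect(d,495,270,27,55);h=cv2.cvtColor(np.clip(I,0,255).astype(np.uint8),cv2.COLOR_BGR2HSV)
m=(h[...,1]<75)&(h[...,2]>90)&(abs(Y-270)<15);P=np.c_[X[m],Y[m]]
v=cv2.fitLine(P.astype(np.float32),cv2.DIST_HUBER,0,.01,.01).ravel();print('pin',v,np.degrees(np.arctan(v[1]/v[0])),P[:,0].min(),P[:,0].max(),m.sum())
for a in range(445,540,8):
    q=P[abs(P[:,0]-a)<3]; print(a,q[:,1].mean().round(1) if len(q) else None,np.ptp(q[:,1]) if len(q) else 0)
E
```

```text
cross [540.10428946 -27.41502751] 36.100082794919544 52.338707219038824
side cross [540.31825154 -25.38062722] 36.71827988396658 53.139292507886815
nut vertex,flat (np.float64(29.782590741487468), np.float64(59.78259074148747), np.float64(1.4989792976414473), np.complex128(-1.1819356277927429-0.16051211705918275j), array([25., 25., 25., 26., 27., 28., 28., 28., 26., 25., 24., 24., 24.,
       24., 25., 25., 26., 26., 26., 26., 25., 25., 24., 23., 23., 24.,
       24., 24., 25., 25., 25., 25., 24., 24., 23., 22., 22., 22., 23.,
       23., 24., 25., 25., 25., 25., 24., 24., 22., 22., 24., 24., 25.,
       25., 26., 26., 26., 26., 25., 24., 23., 24., 24., 24., 25., 26.,
       27., 28., 28., 28., 26., 25., 25.]))
pin [ 9.9822569e-01 -5.9543520e-02  4.8593106e+02  2.7166333e+02] -3.4136114 449.75 525.75 7937
445 None 0
453 273.4 11.75
461 272.9 13.0
469 272.9 10.0
477 272.0 5.25
485 271.7 5.5
493 271.5 6.0
501 271.0 6.25
509 270.1 4.75
517 269.8 5.5
525 269.3 4.75
533 None 0
```

View pics/m3.png

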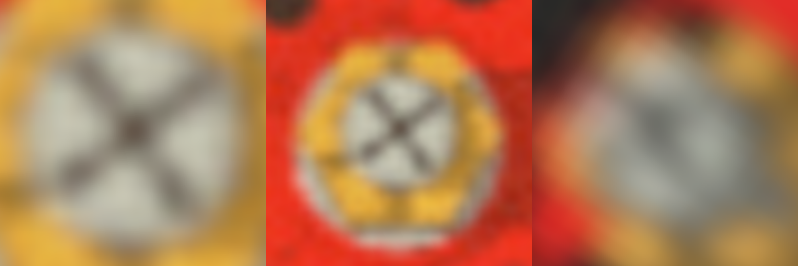

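>>> arm_command(
  series=[
    {"linear": [0.02,-0.0155,0],"turn": 0},
    {"linear": [0.0368,-0.0287,0],"turn": 0},
    {"linear": [0.0368,-0.0287,0],"turn": 0},
    {"linear": [0.0368,-0.0287,0],"turn": 0},
    {"linear": [0.0368,-0.0287,0],"turn": 0},
    {"linear": [0.0368,-0.0287,0],"turn": 0},
    {"linear": [0.0368,-0.0287,0],"turn": 0},
    {"linear": [0.0368,-0.0287,0],"turn": 0},
    {"linear": [0.0368,-0.0287,0],"turn": 0},
    {"linear": [0.0368,-0.0287,0],"turn": 0},
  ],
  jaw=1,
)

```text
t: 1.1
ee_pos: [466.9, -168.7, 241.6]
orientation: [-3.068, -0.677, 0.0]
ft_force: [0.4, -0.4, 0.1]
width: 87.7
grasp_force: 0.0
```

>>> arm_command(
  series=[
    {"linear": [0.0368,-0.0287,0],"turn": 0},
    {"linear": [0.0368,-0.0287,0],"turn": 0},
    {"linear": [0.0368,-0.0287,0],"turn": 0},
    {"linear": [0.0168,-0.0127,0],"turn": 0},
    {"linear": [0,0,0],"turn": -0.149},
    {"linear": [0,0,0],"turn": -0.149},
    {"linear": [0,0,0],"turn": -0.149},
    {"linear": [0,0,0],"turn": -0.149},
    {"linear": [0,0,0],"turn": -0.149},
    {"linear": [0,0,0],"turn": -0.149},
  ],
)

```text
t: 2.1
ee_pos: [539.9, -27.3, 241.3]
orientation: [-2.467, -1.944, 0.001]
ft_force: [-0.4, 0.5, -0.1]
width: 88.0
grasp_force: 0.0
```

>>> arm_command(
  series=[
    {"linear": [0,0,0],"turn": -0.149},
    {"linear": [0,0,0],"turn": -0.149},
    {"linear": [0,0,0],"turn": -0.149},
    {"linear": [0,0,0],"turn": -0.149},
    {"linear": [0,0,0],"turn": -0.149},
    {"linear": [0,0,0],"turn": -0.149},
    {"linear": [0,0,0],"turn": -0.149},
    {"linear": [0,0,0],"turn": -0.149},
    {"linear": [0,0,0],"turn": -0.149},
    {"linear": [0,0,0],"turn": -0.149},
  ],
)

```text
t: 3.1
ee_pos: [539.9, -27.3, 241.3]
orientation: [-0.495, -3.102, 0.0]
ft_force: [-0.4, -0.9, 0.1]
width: 87.7
grasp_force: 0.0
```

>>> arm_command(
  series=[
    {"linear": [0,0,0.025],"turn": -0.14},
    {"linear": [0,0,0.025],"turn": -0.14},
    {"linear": [0,0,0.025],"turn": -0.14},
    {"linear": [0,0,0.02],"turn": -0.14},
    {"linear": [0,0,0.012],"turn": -0.14},
    {"linear": [0,0,0.01],"turn": -0.14},
    {"linear": [0,0,0.005],"turn": 0},
    {"linear": [0,0,0],"turn": 0},
  ],
)

```text
t: 3.9
ee_pos: [539.7, -27.3, 119.0]
orientation: [0.797, -3.037, -0.001]
ft_force: [-0.3, 0.5, 0.1]
width: 88.0
grasp_force: 0.0
```

```bash
python3 - <<'E'
from h import *
o=ctrl.get_obs();print({k:np.round(v,3) for k,v in o.items()})
E
```

```text
{'t': np.float64(3.9), 'qpos': array([-0.073,  0.479,  1.894,  0.   ,  0.77 , -2.157]), 'qvel': array([ 0.001, -0.019, -0.011, -0.001,  0.01 , -0.002]), 'joint_torque': array([-1.1000e-02, -4.9266e+01, -1.9432e+01, -3.9000e-02, -7.4000e-02,
       -1.7600e-01]), 'ee_pos': array([539.698, -27.337, 118.976]), 'orientation': array([ 7.970e-01, -3.037e+00, -1.000e-03]), 'ft_force': array([-0.269,  0.5  ,  0.104]), 'moment': array([ 0.084, -0.138,  0.02 ]), 'grasp_force': np.float64(0.0), 'width': np.float64(88.002)}
```

>>> arm_command(
  series=[
    {"linear": [0,0,0],"turn": 0},
    {"linear": [0,0,0],"turn": 0},
    {"linear": [0,0,0],"turn": 0},
    {"linear": [0,0,0],"turn": 0},
    {"linear": [0,0,0],"turn": 0},
  ],
  jaw=-1,
)

```text
t: 4.4
ee_pos: [540.3, -27.4, 119.9]
orientation: [-0.803, 3.037, -0.0]
ft_force: [-0.9, 0.0, 1.0]
width: 51.3
grasp_force: 0.0
```

```bash
cat > st.py <<'E'
from h import *
o=ctrl.get_obs();r=R.from_rotvec(o['orientation']).as_matrix()
print('t',o['t'],'p',o['ee_pos'].round(2),'xyaw',np.degrees(np.arctan2(r[1,0],r[0,0])).round(2),'zax',r[:,2].round(4),'J',o['qpos'].round(3))
print('F',o['ft_force'].round(2),'Ftool',(r.T@o['ft_force']).round(2),'M',o['moment'].round(3),'w',round(o['width'],2),'g',round(o['grasp_force'],2))
E
python3 st.py
```

```text
t 4.4 p [540.33 -27.36 119.94] xyaw -150.39 zax [ 5.e-04 -0.e+00 -1.e+00] J [-0.073  0.477  1.894  0.     0.77  -2.16 ]
F [-0.87  0.03  1.04] Ftool [ 0.74  0.46 -1.04] M [ 0.036 -0.115 -0.06 ] w 51.34 g 0.0
```

>>> arm_command(
  series=[
    {"linear": [0,0,0],"turn": 0},
    {"linear": [0,0,0],"turn": 0},
    {"linear": [0,0,0],"turn": 0},
  ],
)

```text
t: 4.7
ee_pos: [539.5, -26.2, 119.9]
orientation: [0.802, -3.037, -0.003]
ft_force: [-3.0, 7.6, 5.2]
width: 45.8
grasp_force: 30.0
```

```bash
python3 st.py
```

```text
t 4.7 p [539.54 -26.16 119.87] xyaw -150.41 zax [-0.0014  0.0018 -1.    ] J [-7.100e-02  4.770e-01  1.895e+00  2.000e-03  7.710e-01 -2.160e+00]
F [-3.04  7.55  5.23] Ftool [-1.09  8.08 -5.21] M [ 1.421  0.36  -0.04 ] w 45.75 g 29.99
```

>>> arm_command(
  series=[
    {"linear": [0,0.001,0],"turn": 0},
    {"linear": [0,0,0],"turn": 0.07},
    {"linear": [0,0,0],"turn": 0.09},
    {"linear": [0,0,0],"turn": 0.09},
    {"linear": [0,0,0],"turn": 0.08},
    {"linear": [0,0,0],"turn": 0.05},
    {"linear": [0,0,0],"turn": 0.025},
    {"linear": [0,0,0],"turn": 0},
  ],
)

```text
t: 5.5
ee_pos: [539.4, -25.9, 119.9]
orientation: [0.175, -3.136, -0.001]
ft_force: [-1.3, 4.4, 4.6]
width: 45.9
grasp_force: 30.0
```

```bash
python3 st.py
```

```text
t 5.5 p [539.43 -25.9  119.87] xyaw -173.62 zax [-6.e-04  9.e-04 -1.e+00] J [-7.000e-02  4.770e-01  1.895e+00  1.000e-03  7.700e-01 -1.753e+00]
F [-1.29  4.42  4.6 ] Ftool [ 0.8   4.55 -4.59] M [ 0.94   0.262 -0.098] w 45.94 g 29.99
```

>>> arm_command(
  series=[
    {"linear": [0,0.0005,0],"turn": 0.07},
    {"linear": [0,0,0],"turn": 0.09},
    {"linear": [0,0,0],"turn": 0.09},
    {"linear": [0,0,0],"turn": 0.09},
    {"linear": [0,0,0],"turn": 0.09},
    {"linear": [0,0,0],"turn": 0.06},
    {"linear": [0,0,0],"turn": 0.033},
    {"linear": [0,0,0],"turn": 0},
  ],
)

```text
t: 6.3
ee_pos: [539.5, -25.6, 119.9]
orientation: [-0.641, -3.075, -0.001]
ft_force: [-1.7, 4.9, 4.0]
width: 45.7
grasp_force: 30.0
```

```bash
python3 st.py
```

```text
t 6.3 p [539.52 -25.64 119.89] xyaw 156.45 zax [-3.e-04  5.e-04 -1.e+00] J [-7.000e-02  4.770e-01  1.895e+00  1.000e-03  7.700e-01 -1.230e+00]
F [-1.65  4.88  4.02] Ftool [ 3.47  3.82 -4.02] M [ 0.775  0.305 -0.094] w 45.69 g 29.99
```

>>> arm_command(
  series=[
    {"linear": [0,0.0006,0],"turn": 0.07},
    {"linear": [0,0,0],"turn": 0.09},
    {"linear": [0,0,0],"turn": 0.09},
    {"linear": [0,0,0],"turn": 0.09},
    {"linear": [0,0,0],"turn": 0.09},
    {"linear": [0,0,0],"turn": 0.06},
    {"linear": [0,0,0],"turn": 0.034},
    {"linear": [0,0,0],"turn": 0},
  ],
)

```text
t: 7.1
ee_pos: [539.6, -25.4, 119.9]
orientation: [-1.415, -2.804, 0.0]
ft_force: [-2.9, 2.1, 4.9]
width: 45.8
grasp_force: 30.0
```

```bash
python3 st.py
```

```text
t 7.1 p [539.65 -25.4  119.86] xyaw 126.45 zax [-5.e-04  1.e-04 -1.e+00] J [-0.069  0.477  1.895  0.     0.77  -0.705]
F [-2.87  2.13  4.85] Ftool [ 3.42 -1.04 -4.85] M [ 0.479  0.345 -0.075] w 45.8 g 29.99
```

>>> arm_command(
  series=[
    {"linear": [0,0,0],"turn": 0.07},
    {"linear": [0,0,0],"turn": 0.09},
    {"linear": [0,0,0],"turn": 0.09},
    {"linear": [0,0,0],"turn": 0.09},
    {"linear": [0,0,0],"turn": 0.09},
    {"linear": [0,0,0],"turn": 0.06},
    {"linear": [0,0,0],"turn": 0.034},
    {"linear": [0,0,0],"turn": 0},
  ],
)

```text
t: 7.9
ee_pos: [539.9, -25.3, 119.9]
orientation: [2.091, 2.344, -0.0]
ft_force: [-2.1, 3.5, 5.7]
width: 46.0
grasp_force: 30.1
```

```bash
python3 st.py
```

```text
t 7.9 p [539.88 -25.31 119.87] xyaw 96.53 zax [-1.e-04 -1.e-04 -1.e+00] J [-0.069  0.477  1.895 -0.     0.77  -0.183]
F [-2.15  3.48  5.69] Ftool [ 3.7  -1.74 -5.69] M [0.653 0.313 0.56 ] w 46.02 g 30.05
```

>>> arm_command(
  series=[
    {"linear": [0,0,0],"turn": 0.01},
    {"linear": [0,0,0],"turn": 0},
    {"linear": [0,0,0],"turn": 0},
  ],
)

```text
t: 8.2
ee_pos: [539.9, -25.3, 119.9]
orientation: [-2.102, -2.335, 0.0]
ft_force: [-2.9, 4.0, 5.0]
width: 45.8
grasp_force: 30.1
```

```bash
python3 st.py
```

```text
t 8.2 p [539.86 -25.35 119.86] xyaw 96.0 zax [-1.e-04 -0.e+00 -1.e+00] J [-0.069  0.477  1.895 -0.     0.77  -0.174]
F [-2.88  3.99  5.02] Ftool [ 4.27 -2.44 -5.02] M [0.67  0.39  0.585] w 45.79 g 30.06
```

>>> arm_command(
  series=[
    {"linear": [0,0,0],"turn": 0},
    {"linear": [0,0,0],"turn": 0},
    {"linear": [0,0,0],"turn": 0},
    {"linear": [0,0,0],"turn": 0},
    {"linear": [0,0,0],"turn": 0},
    {"linear": [0,0,-0.02],"turn": 0},
    {"linear": [0,0,-0.04],"turn": 0},
    {"linear": [0,0,-0.04],"turn": 0},
    {"linear": [0,0,-0.02],"turn": 0},
  ],
  jaw=1,
)

```text
t: 9.1
ee_pos: [541.2, -25.6, 243.0]
orientation: [2.103, 2.329, 0.004]
ft_force: [0.9, 0.1, -0.3]
width: 87.5
grasp_force: 0.0
```

```bash
python3 st.py; python3 - <<'E'
from fit import *
import pickle
s=cam('side','side1.png');pickle.dump(s,open('side1.pkl','wb'))
print(proj(s,[[458,273,27],[530,270,27]]))
c=proj(s,[490,272,27])[0].astype(int)
f=s['frame'][c[1]-40:c[1]+40,c[0]-50:c[0]+50]
cv2.imwrite('pics/s1c.png',cv2.resize(f,None,fx=8,fy=7.5,interpolation=cv2.INTER_CUBIC));print(c)
E
```

```text
t 9.1 p [541.2  -25.6  242.95] xyaw 95.85 zax [ 4.2e-03 -3.0e-04 -1.0e+00] J [-0.069  0.298  1.816 -0.     1.023 -0.171]
F [ 0.93  0.14 -0.26] Ftool [0.04 0.94 0.27] M [-0.056 -0.068 -0.033] w 87.49 g 0.0
[[231.35206449 179.44361361]
 [248.27414237 172.27275618]]
[238 176]
```

View pics/s1c.png

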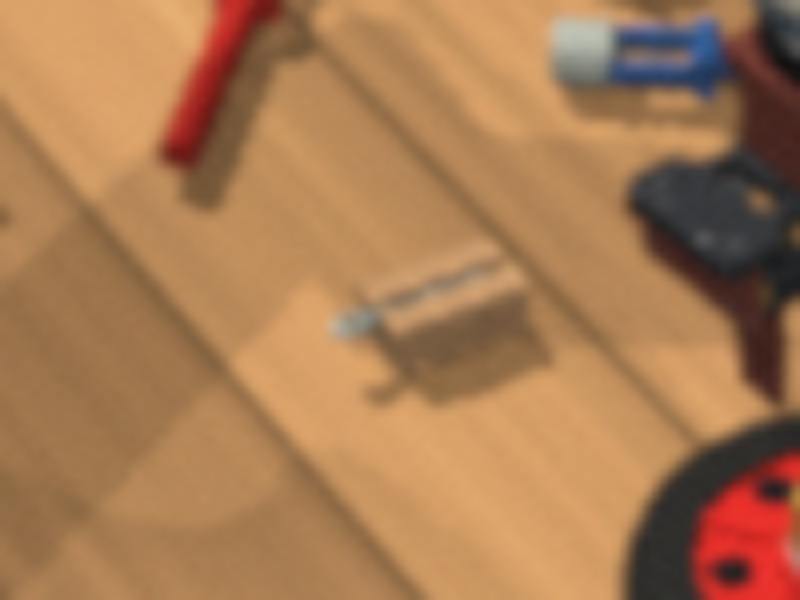

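```bash
python3 st.py; python3 - <<'E'
from fit import *
import pickle
d=pickle.load(open('top0.pkl','rb'));s=pickle.load(open('side1.pkl','rb'))
print(tri(d,(189.75,230.1),s,(232.4,179.1)))
print('top@27',atz(d,189.75,230.1,27),'side@27',atz(s,232.4,179.1,27))
# side: grey pixel fit on z=27 plane
I,X,Y=rect(s,490,272,27,60);h=cv2.cvtColor(np.clip(I,0,255).astype(np.uint8),cv2.COLOR_BGR2HSV)
m=(h[...,1]<80)&(h[...,2]>100)&(abs(Y-272)<20)&(X<475);print('side eye',X[m].mean(),Y[m].mean(),X[m].min(),X[m].max(),np.ptp(Y[m]),m.sum())
o=ctrl.get_obs();r=R.from_rotvec(o['orientation']).as_matrix()
print('to (456,274,100):',r.T@(np.array([456,274,100])-o['ee_pos']))
E
```

```text
t 9.15 p [542.39 -25.66 245.1 ] xyaw 95.85 zax [ 7.7e-03 -6.0e-04 -1.0e+00] J [-0.069  0.296  1.814 -0.     1.024 -0.171]
F [ 1.37 -0.41  1.8 ] Ftool [-0.55  1.34 -1.79] M [ 0.02  -0.151  0.022] w 87.86 g 0.0
(array([459.87000005, 270.36950643,  29.93327364]), np.float64(2.4981472587659903))
top@27 [458.87460764 271.58565026  27.        ] side@27 [462.14605678 272.35645788  27.        ]
side eye 462.72368910375604 275.16158423205655 450.25 474.75 17.25 5378
to (456,274,100): [307.09304486 -56.50100898 144.26526875]
```

>>> arm_command(
  series=[
    {"linear": [0.03,-0.0056,0],"turn": 0},
    {"linear": [0.0465,-0.0085,0],"turn": 0},
    {"linear": [0.0465,-0.0085,0],"turn": 0},
    {"linear": [0.0465,-0.0085,0],"turn": 0},
    {"linear": [0.0465,-0.0085,0],"turn": 0},
    {"linear": [0.0465,-0.0085,0],"turn": 0},
    {"linear": [0.0445,-0.0084,0],"turn": 0},
    {"linear": [0,0,0],"turn": -0.14},
    {"linear": [0,0,0],"turn": -0.14},
    {"linear": [0,0,0],"turn": -0.14},
  ],
)

```text
t: 10.15
ee_pos: [451.8, 274.6, 238.8]
orientation: [-1.563, -2.725, 0.002]
ft_force: [0.5, 0.1, -0.0]
width: 87.7
grasp_force: 0.0
```

>>> arm_command(
  series=[
    {"linear": [0,0,0.02],"turn": -0.14},
    {"linear": [0,0,0.02],"turn": -0.14},
    {"linear": [0,0,0.02],"turn": -0.14},
    {"linear": [0,0,0.02],"turn": -0.14},
    {"linear": [0,0,0.02],"turn": -0.14},
    {"linear": [0,0,0.02],"turn": -0.14},
    {"linear": [0,0,0.01],"turn": -0.149},
    {"linear": [0,0,0],"turn": 0},
    {"linear": [0,0,0],"turn": 0},
  ],
)

```text
t: 11.05
ee_pos: [452.3, 274.1, 109.3]
orientation: [-0.1, -3.139, 0.001]
ft_force: [0.4, -1.4, 0.2]
width: 88.1
grasp_force: 0.0
```

```bash
python3 st.py; python3 - <<'E'
from fit import *
import pickle
o=ctrl.get_obs();r=R.from_rotvec(o['orientation']).as_matrix()
print('move:',r.T@(np.array([457.5,274.1,31])-o['ee_pos']))
d=cam('top','top2.png');s=cam('side','side2.png')
x,f=cross(d,(540,-27));print('cross',x[:2],np.degrees(x[2])%90,f)
print('nut',nut(d,x[:2])[:4])
def im(d,c,z,h):
    A=rect(d,c[0],c[1],z,h,8)[0][::-1,::-1];return np.clip(cv2.resize(A,(400,400)),0,255).astype(np.uint8)
cv2.imwrite('pics/m4.png',np.hstack([im(d,(540,-27),129,32),im(s,(540,-27),129,32)]))
E
```

```text
t 11.05 p [452.29 274.07 109.35] xyaw 176.34 zax [-7.e-04 -4.e-04 -1.e+00] J [ 0.522  0.482  1.924 -0.     0.737 -0.985]
F [ 0.4  -1.37  0.23] Ftool [-0.49 -1.34 -0.23] M [ 0.059 -0.154  0.052] w 88.1 g 0.0
move: [-5.24971647  0.40041295 78.34527686]
cross [540.04411579 -27.44999872] 36.20803151870307 52.402550872926845
nut (np.float64(36.055754637012924), np.float64(6.0557546370129245), np.float64(1.2522206439857329), np.complex128(-1.2177840607338595-0.03041987011937724j))
```

View pics/m4.png

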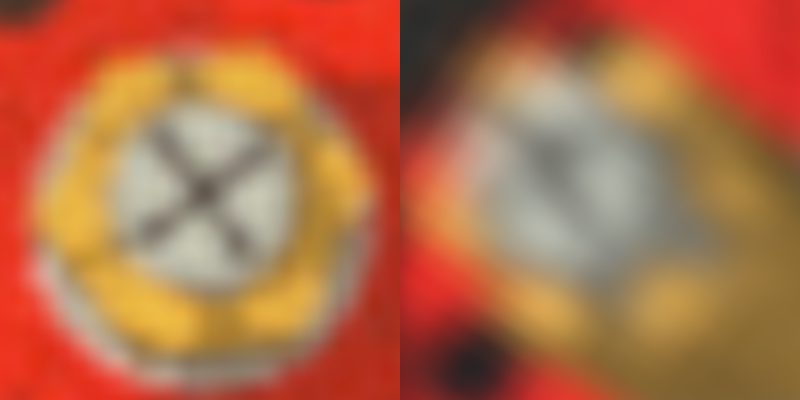

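>>> arm_command(
  series=[
    {"linear": [-0.0052,0.0004,0.02],"turn": 0},
    {"linear": [0,0,0.02],"turn": 0},
    {"linear": [0,0,0.02],"turn": 0},
    {"linear": [0,0,0.013],"turn": 0},
    {"linear": [0,0,0.005],"turn": 0},
    {"linear": [0,0,0],"turn": 0},
    {"linear": [0,0,0],"turn": 0},
  ],
)

```text
t: 11.85
ee_pos: [458.1, 274.6, 32.3]
orientation: [0.094, 3.139, 0.001]
ft_force: [0.1, -0.3, -0.2]
width: 88.0
grasp_force: 0.0
```

```bash
python3 st.py
```

```text
t 11.85 p [458.11 274.56  32.35] xyaw 176.55 zax [ 9.e-04  5.e-04 -1.e+00] J [ 0.518  0.624  1.929  0.     0.587 -0.993]
F [ 0.15 -0.3  -0.2 ] Ftool [-0.17 -0.29  0.2 ] M [ 0.044 -0.117 -0.018] w 88.0 g 0.0
```

>>> arm_command(
  series=[
    {"linear": [0,0,0],"turn": 0},
    {"linear": [0,0,0],"turn": 0},
    {"linear": [0,0,0],"turn": 0},
    {"linear": [0,0,0],"turn": 0},
    {"linear": [0,0,0],"turn": 0},
    {"linear": [0,0,0],"turn": 0},
    {"linear": [0,0,0],"turn": 0},
    {"linear": [0,0,0],"turn": 0},
    {"linear": [0,0,0],"turn": 0},
    {"linear": [0,0,0],"turn": 0},
  ],
  jaw=-1,
)

```text
t: 12.85
ee_pos: [457.7, 274.3, 31.7]
orientation: [-0.094, -3.14, 0.0]
ft_force: [-0.1, -0.2, -0.3]
width: 14.3
grasp_force: 30.0
```

>>> arm_command(
  series=[
    {"linear": [0,0,0],"turn": 0},
    {"linear": [0,0,0],"turn": 0},
    {"linear": [0,0,0],"turn": 0},
  ],
)

```text
t: 13.15
ee_pos: [457.7, 274.3, 31.7]
orientation: [0.094, 3.14, 0.0]
ft_force: [0.1, 0.5, 0.2]
width: 14.6
grasp_force: 30.0
```

```bash
python3 st.py
```

```text
t 13.15 p [457.68 274.28  31.69] xyaw 176.57 zax [ 0.  0. -1.] J [ 0.518  0.625  1.93   0.     0.587 -0.993]
F [0.06 0.5  0.18] Ftool [-0.03  0.5  -0.18] M [ 0.062 -0.108 -0.026] w 14.6 g 30.0
```

>>> arm_command(
  series=[
    {"linear": [0,0,-0.01],"turn": 0},
    {"linear": [0,0,-0.02],"turn": 0},
    {"linear": [0,0,-0.03],"turn": 0},
    {"linear": [0,0,-0.03],"turn": 0},
    {"linear": [-0.0014,-0.01,-0.03],"turn": 0},
    {"linear": [-0.004,-0.0304,-0.01],"turn": 0},
    {"linear": [-0.005,-0.036,0],"turn": 0},
    {"linear": [-0.005,-0.036,0],"turn": 0},
    {"linear": [-0.005,-0.036,0],"turn": 0},
    {"linear": [-0.005,-0.036,0],"turn": 0},
  ],
)

```text
t: 14.15
ee_pos: [472.0, 87.4, 162.5]
orientation: [0.093, 3.139, 0.0]
ft_force: [0.7, 0.1, -0.9]
width: 14.5
grasp_force: 30.0
```

>>> arm_command(
  series=[
    {"linear": [-0.003,-0.024,0],"turn": 0.04},
    {"linear": [0,0,0],"turn": 0.1},
    {"linear": [0,0,0],"turn": 0.14},
    {"linear": [0,0,0],"turn": 0.14},
    {"linear": [0,0,0],"turn": 0.14},
    {"linear": [0,0,0],"turn": 0.14},
    {"linear": [0,0,0],"turn": 0.11},
    {"linear": [0,0,0],"turn": 0.067},
    {"linear": [0,0,0],"turn": 0},
    {"linear": [0,0,0],"turn": 0},
  ],
)

```text
t: 15.15
ee_pos: [473.6, 64.5, 162.1]
orientation: [1.415, 2.804, 0.0]
ft_force: [0.0, -0.4, -0.1]
width: 14.4
grasp_force: 30.0
```

```bash
python3 st.py; python3 - <<'E'
from fit import *
import pickle
o=ctrl.get_obs();r=R.from_rotvec(o['orientation']).as_matrix()
d=cam('top','top3.png');s=cam('side','side3.png');pickle.dump((d,s,o),open('ins.pkl','wb'))
P=o['ee_pos'];a=-r[:,0]
pts=[P+[0,0,-4.7]+a*2,P+[0,0,-4.7]+a*12,P+[0,0,-4.7]+a*75]
print(proj(d,pts),proj(s,pts))
def c(d,k=5):
    u,v=proj(d,pts[2])[0].astype(int);u-=5
    return cv2.resize(d['frame'][v-60:v+60,u-40:u+40],None,fx=k,fy=k,interpolation=cv2.INTER_CUBIC),(u-40,v-60)
A,oa=c(d);B,ob=c(s);print(oa,ob);cv2.imwrite('pics/m5.png',np.hstack([A,B]))
E
```

```text
t 15.15 p [473.57  64.55 162.1 ] xyaw 126.43 zax [ 4.e-04  0.e+00 -1.e+00] J [ 0.111  0.33   2.008 -0.     0.803 -0.525]
F [ 0.02 -0.43 -0.1 ] Ftool [-0.36 -0.24  0.1 ] M [ 0.009 -0.161  0.   ] w 14.37 g 30.0
[[259.21176607 223.67649909]
 [262.33150561 221.46628162]
 [281.9525465  207.56653588]] [[263.27122255 187.15839924]
 [266.05484163 187.87628467]
 [283.76563424 192.44437361]]
(np.int64(236), np.int64(147)) (np.int64(238), np.int64(132))
```

View pics/m5.png

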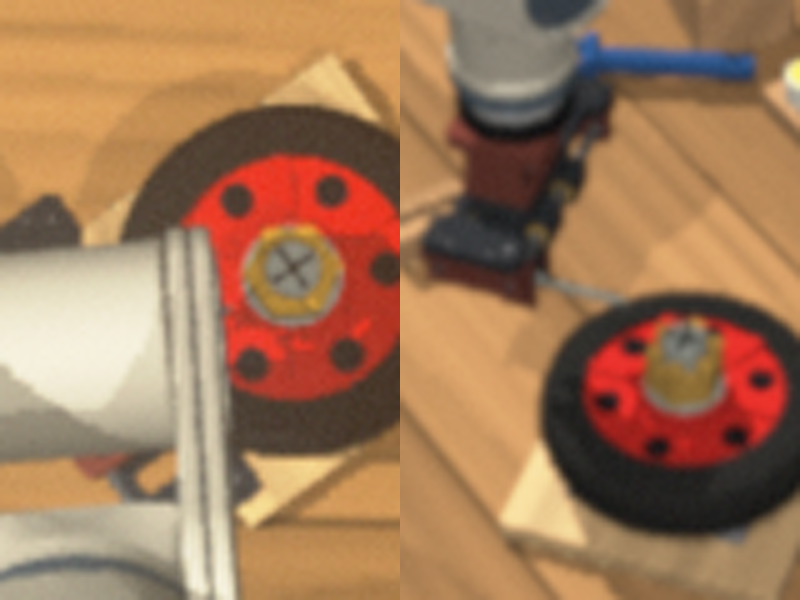

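>>> arm_command(
  series=[
    {"linear": [0,0,0.012],"turn": 0},
    {"linear": [0,0,0.012],"turn": 0},
    {"linear": [0,0,0.006],"turn": 0},
    {"linear": [0,0,0.003],"turn": 0},
    {"linear": [0,0,0],"turn": 0},
    {"linear": [0,0,0],"turn": 0},
    {"linear": [0,0,0],"turn": 0},
  ],
)

```text
t: 15.95
ee_pos: [473.8, 64.6, 128.9]
orientation: [1.418, 2.803, 0.0]
ft_force: [-0.1, -0.4, -0.3]
width: 14.3
grasp_force: 30.0
```

```bash
python3 st.py
```

```text
t 15.95 p [473.8   64.56 128.91] xyaw 126.32 zax [ 5.e-04  1.e-04 -1.e+00] J [ 0.111  0.389  2.026  0.     0.726 -0.523]
F [-0.06 -0.4  -0.31] Ftool [-0.29 -0.29  0.31] M [-0.019 -0.089 -0.019] w 14.35 g 30.0
```

>>> arm_command(
  series=[
    {"linear": [-0.004,-0.0003,-0.0002],"turn": 0},
    {"linear": [-0.005,0,0],"turn": 0},
    {"linear": [-0.005,0,0],"turn": 0},
    {"linear": [-0.004,0,0],"turn": 0},
    {"linear": [-0.003,0,0],"turn": 0},
    {"linear": [-0.002,0,0],"turn": 0},
    {"linear": [-0.002,0,0],"turn": 0},
    {"linear": [0,0,0],"turn": 0},
  ],
)

```text
t: 16.75
ee_pos: [488.2, 44.1, 128.8]
orientation: [-1.419, -2.803, -0.0]
ft_force: [0.8, 0.1, -1.2]
width: 14.7
grasp_force: 30.0
```

```bash
python3 st.py
```

```text
t 16.75 p [488.21  44.09 128.84] xyaw 126.32 zax [-0.  0. -1.] J [ 0.066  0.403  2.     0.     0.738 -0.568]
F [ 0.78  0.15 -1.24] Ftool [-0.34  0.71  1.24] M [ 0.004 -0.075  0.015] w 14.66 g 30.0
```

>>> arm_command(
  series=[
    {"linear": [-0.003,0,0],"turn": 0},
    {"linear": [-0.004,0,0],"turn": 0},
    {"linear": [-0.004,0,0],"turn": 0},
    {"linear": [-0.003,0,0],"turn": 0},
    {"linear": [-0.002,0,0],"turn": 0},
    {"linear": [0,0,0],"turn": 0},
  ],
)

```text
t: 17.35
ee_pos: [497.8, 31.1, 128.9]
orientation: [1.419, 2.803, 0.0]
ft_force: [0.3, 0.6, 0.1]
width: 14.4
grasp_force: 30.0
```

```bash
python3 st.py
```

```text
t 17.35 p [497.78  31.12 128.87] xyaw 126.3 zax [ 1.e-04  0.e+00 -1.e+00] J [ 0.039  0.413  1.982  0.     0.746 -0.595]
F [0.33 0.58 0.12] Ftool [ 0.27  0.61 -0.12] M [ 0.022 -0.05   0.018] w 14.41 g 30.0
```

>>> arm_command(
  series=[
    {"linear": [-0.003,0,0],"turn": 0},
    {"linear": [-0.004,0,0],"turn": 0},
    {"linear": [-0.004,0,0],"turn": 0},
    {"linear": [-0.004,0,0],"turn": 0},
    {"linear": [-0.004,0,0],"turn": 0},
    {"linear": [-0.003,0,0],"turn": 0},
    {"linear": [-0.002,0,0],"turn": 0},
    {"linear": [0,0,0],"turn": 0},
  ],
)

```text
t: 18.15
ee_pos: [512.0, 11.8, 128.9]
orientation: [1.419, 2.803, 0.0]
ft_force: [0.3, 0.7, -1.0]
width: 14.7
grasp_force: 30.0
```

```bash
python3 st.py
```

```text
t 18.15 p [511.96  11.79 128.86] xyaw 126.31 zax [ 0. -0. -1.] J [-0.     0.429  1.953 -0.     0.76  -0.634]
F [ 0.26  0.65 -1.  ] Ftool [0.37 0.6  1.  ] M [-0.039 -0.104  0.015] w 14.66 g 30.0
```

>>> arm_command(
  series=[
    {"linear": [-0.003,0,0],"turn": 0},
    {"linear": [-0.003,0,0],"turn": 0},
    {"linear": [-0.0015,0,0],"turn": 0},
    {"linear": [-0.001,0,0],"turn": 0},
    {"linear": [-0.0005,0,0],"turn": 0},
    {"linear": [0,0,0],"turn": 0},
  ],
)

```text
t: 18.75
ee_pos: [517.2, 4.7, 128.9]
orientation: [1.418, 2.803, 0.0]
ft_force: [0.9, -0.5, -0.6]
width: 14.7
grasp_force: 30.0
```

>>> arm_command(
  series=[
    {"linear": [-0.0007,0,0],"turn": 0},
    {"linear": [-0.0007,0,0],"turn": 0},
    {"linear": [0,0,0],"turn": 0},
  ],
)

```text
t: 19.05
ee_pos: [518.1, 3.6, 128.9]
orientation: [1.418, 2.803, 0.0]
ft_force: [-1.1, -0.1, -1.1]
width: 14.7
grasp_force: 30.0
```

```bash
python3 st.py
```

```text
t 19.05 p [518.05   3.61 128.89] xyaw 126.33 zax [ 1.e-04 -0.e+00 -1.e+00] J [-0.016  0.436  1.94  -0.     0.765 -0.65 ]
F [-1.05 -0.14 -1.13] Ftool [ 0.51 -0.93  1.13] M [-0.002 -0.102  0.035] w 14.74 g 30.0
```

>>> arm_command(
  series=[
    {"linear": [-0.0007,0,0],"turn": 0},
    {"linear": [-0.0006,0,0],"turn": 0},
    {"linear": [0,0,0],"turn": 0},
  ],
)

```text
t: 19.35
ee_pos: [518.8, 2.5, 128.9]
orientation: [1.418, 2.803, 0.0]
ft_force: [0.2, -0.9, -0.4]
width: 14.2
grasp_force: 30.0
```

>>> arm_command(
  series=[
    {"linear": [-0.0006,0,0],"turn": 0},
    {"linear": [-0.0005,0,0],"turn": 0},
    {"linear": [0,0,0],"turn": 0},
  ],
)

```text
t: 19.65
ee_pos: [519.3, 1.8, 128.9]
orientation: [-1.418, -2.803, -0.0]
ft_force: [-1.9, 1.8, -0.3]
width: 14.5
grasp_force: 30.8
```

```bash
python3 st.py
```

```text
t 19.65 p [519.27   1.85 128.88] xyaw 126.32 zax [-3.e-04  3.e-04 -1.e+00] J [-0.02   0.437  1.937  0.     0.767 -0.654]
F [-1.86  1.83 -0.31] Ftool [ 2.58 -0.41  0.31] M [0.291 0.009 0.06 ] w 14.51 g 30.77
```

>>> arm_command(
  series=[
    {"linear": [-0.0005,0,0],"turn": 0},
    {"linear": [0,0,0],"turn": 0},
  ],
)

```text
t: 19.85
ee_pos: [519.3, 1.7, 128.9]
orientation: [-1.418, -2.802, -0.0]
ft_force: [-2.2, 3.7, 1.7]
width: 14.3
grasp_force: 31.9
```

```bash
python3 st.py
```

```text
t 19.85 p [519.33   1.75 128.91] xyaw 126.32 zax [-8.e-04  7.e-04 -1.e+00] J [-2.000e-02  4.380e-01  1.937e+00  1.000e-03  7.680e-01 -6.550e-01]
F [-2.23  3.71  1.75] Ftool [ 4.31  0.4  -1.74] M [0.744 0.189 0.057] w 14.26 g 31.93
```

>>> arm_command(
  series=[
    {"linear": [0,0,0],"turn": 0},
    {"linear": [0,0,0],"turn": 0},
    {"linear": [0,0,0],"turn": 0},
    {"linear": [0,0,0],"turn": 0},
    {"linear": [0,0,0],"turn": 0},
    {"linear": [0,0,0],"turn": 0},
    {"linear": [0,0,-0.02],"turn": 0},
    {"linear": [0,0,-0.03],"turn": 0},
    {"linear": [0.02,0,-0.03],"turn": 0},
    {"linear": [0.04,0,-0.03],"turn": 0},
  ],
  jaw=0.6,
)

```text
t: 20.85
ee_pos: [485.2, 49.0, 240.2]
orientation: [1.421, 2.8, 0.001]
ft_force: [-0.6, 0.2, 0.2]
width: 70.3
grasp_force: 0.0
```

>>> arm_command(
  series=[
    {"linear": [0.045,0,0],"turn": 0},
    {"linear": [0.045,0,0],"turn": 0},
    {"linear": [0.045,0,0],"turn": 0},
    {"linear": [0.04,0,0],"turn": 0},
    {"linear": [0.04,0,0],"turn": 0},
    {"linear": [0,0,0],"turn": 0},
    {"linear": [0,0,0],"turn": 0},
  ],
)

```text
t: 21.55
ee_pos: [356.6, 223.4, 239.0]
orientation: [1.414, 2.805, 0.0]
ft_force: [-0.1, 0.3, -0.6]
width: 70.3
grasp_force: 0.0
```

```bash
python3 st.py; python3 - <<'E'
from fit import *
d=cam('top','top4.png');s=cam('side','side4.png')
x,f=cross(d,(540,-27));print('cross',x[:2],np.degrees(x[2])%90,f,'nut',nut(d,x[:2])[:2])
A=rect(d,530,-15,124.5,60,8)[0][::-1,::-1];B=rect(s,530,-15,124.5,60,8)[0][::-1,::-1]
cv2.imwrite('pics/m6.png',np.hstack([np.clip(cv2.resize(i,(400,400)),0,255).astype(np.uint8) for i in(A,B)]))
E
```

```text
t 21.55 p [356.57 223.38 239.05] xyaw 126.48 zax [ 7.e-04  0.e+00 -1.e+00] J [ 0.532  0.121  2.061 -0.     0.959 -0.105]
F [-0.1   0.33 -0.59] Ftool [0.33 0.11 0.59] M [ 0.008 -0.183 -0.064] w 70.26 g 0.0
cross [540.07785817 -27.43524018] 36.00271860009456 49.3933912664358 nut (np.float64(37.29400269921379), np.float64(7.294002699213788))
```

View pics/m6.png

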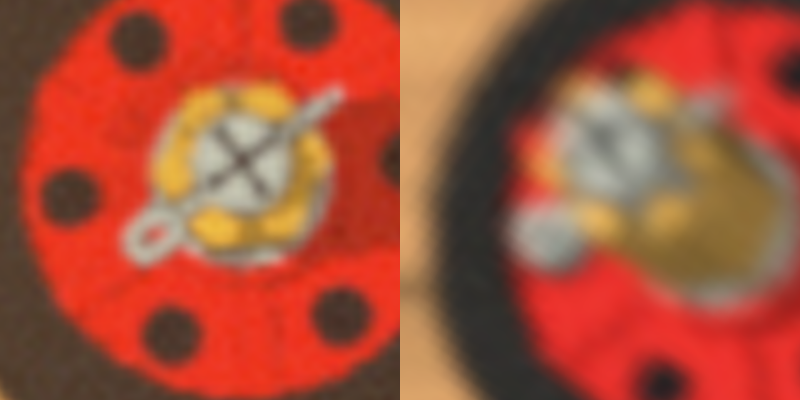

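```bash
cat > ext.py <<'E'
from fit import *
d=cam('top')
u=np.array([np.cos(np.radians(126.3)),np.sin(np.radians(126.3))]);n=np.array([u[1],-u[0]])
I,X,Y=rect(d,540,-27.4,124.5,60,8)
h=cv2.cvtColor(np.clip(I,0,255).astype(np.uint8),cv2.COLOR_BGR2HSV)
a=(X-540)*u[0]+(Y+27.4)*u[1];b=(X-540)*n[0]+(Y+27.4)*n[1]
S=h[...,1].astype(float)
for t in range(-44,-26): 
    m=(abs(a-t)<.5)&(abs(b)<2);print(t,int(S[m].min()),end=' | ')
print()
for t in range(20,50):
    m=(abs(a-t)<.5)&(abs(b)<9);w=(abs(a-t)<.5)&(abs(b)<12)&(S<130)
    print(t,int(S[m].min()),round(np.ptp(b[w]),1) if w.any() else 0,round(b[w].mean(),1) if w.any() else 0,end=' | ')
E
python3 ext.py
```

```text
-44 219 | -43 216 | -42 212 | -41 202 | -40 184 | -39 155 | -38 127 | -37 100 | -36 77 | -35 68 | -34 65 | -33 60 | -32 55 | -31 48 | -30 39 | -29 34 | -28 32 | -27 35 | 
20 37 7.5 -0.3 | 21 35 7.9 -0.2 | 22 36 9.0 -0.1 | 23 36 21.2 -1.0 | 24 30 21.8 -1.2 | 25 28 21.9 -1.1 | 26 28 21.7 -1.3 | 27 26 20.8 -1.7 | 28 25 20.2 -1.7 | 29 26 18.2 -1.0 | 30 29 16.5 -0.7 | 31 36 16.1 -0.7 | 32 41 15.7 -0.8 | 33 43 15.6 -0.9 | 34 40 15.3 -0.9 | 35 40 15.2 -0.9 | 36 40 14.8 -1.0 | 37 35 14.4 -1.0 | 38 33 13.9 -1.0 | 39 33 13.4 -1.1 | 40 38 12.4 -1.3 | 41 46 11.3 -1.5 | 42 66 9.8 -1.5 | 43 92 7.0 -1.1 | 44 134 0 0 | 45 171 0 0 | 46 195 0 0 | 47 213 0 0 | 48 216 0 0 | 49 218 0 0 |
```

>>> arm_command(
  series=[
    {"linear": [-0.045,0,0],"turn": 0},
    {"linear": [-0.045,0,0],"turn": 0},
    {"linear": [-0.045,0,0],"turn": 0},
    {"linear": [-0.045,0,0],"turn": 0},
    {"linear": [-0.045,0,0],"turn": 0},
    {"linear": [-0.02,0,0],"turn": 0},
    {"linear": [0,0,0],"turn": 0},
    {"linear": [0,0,0],"turn": 0},
    {"linear": [0,0,0],"turn": 0},
  ],
  jaw=-1,
)

```text
t: 22.6
ee_pos: [501.2, 25.6, 238.6]
orientation: [-1.418, -2.802, 0.0]
ft_force: [-0.9, 0.4, 0.0]
width: 1.9
grasp_force: 0.0
```

>>> arm_command(
  series=[
    {"linear": [0,0,0.03],"turn": 0},
    {"linear": [0,0,0.03],"turn": 0},
    {"linear": [0,0,0.03],"turn": 0},
    {"linear": [0,0,0.015],"turn": 0},
    {"linear": [0,0,0.005],"turn": 0},
    {"linear": [0,0,0],"turn": 0},
    {"linear": [0,0,0],"turn": 0},
  ],
)

```text
t: 23.3
ee_pos: [502.4, 25.9, 129.7]
orientation: [1.417, 2.803, 0.001]
ft_force: [0.2, -0.7, 0.7]
width: 0.3
grasp_force: 0.0
```

```bash
python3 st.py
```

```text
t 23.3 p [502.36  25.91 129.74] xyaw 126.37 zax [ 1.3e-03  1.0e-04 -1.0e+00] J [ 0.028  0.416  1.973  0.     0.751 -0.607]
F [ 0.24 -0.65  0.7 ] Ftool [-0.66 -0.19 -0.7 ] M [-0.024 -0.065  0.028] w 0.27 g 0.0
```

>>> arm_command(
  series=[
    {"linear": [-0.003,0,0],"turn": 0},
    {"linear": [-0.003,0,0],"turn": 0},
    {"linear": [-0.002,0,0],"turn": 0},
    {"linear": [-0.001,0,0],"turn": 0},
    {"linear": [0,0,0],"turn": 0},
  ],
)

```text
t: 23.8
ee_pos: [507.4, 18.0, 129.0]
orientation: [1.419, 2.803, 0.0]
ft_force: [0.2, 0.4, -0.5]
width: -0.1
grasp_force: 0.0
```

>>> arm_command(
  series=[
    {"linear": [-0.0007,0,0],"turn": 0},
    {"linear": [-0.0007,0,0],"turn": 0},
    {"linear": [0,0,0],"turn": 0},
  ],
)

```text
t: 24.1
ee_pos: [508.1, 17.1, 128.8]
orientation: [-1.418, -2.803, 0.0]
ft_force: [0.3, 0.9, -0.3]
width: 0.5
grasp_force: 0.0
```

>>> arm_command(
  series=[
    {"linear": [-0.0007,0,0],"turn": 0},
    {"linear": [-0.0007,0,0],"turn": 0},
    {"linear": [0,0,0],"turn": 0},
  ],
)

```text
t: 24.4
ee_pos: [508.6, 16.1, 128.8]
orientation: [-1.418, -2.802, -0.0]
ft_force: [-0.4, 2.9, 0.9]
width: 0.3
grasp_force: 1.2
```

```bash
python3 st.py
```

```text
t 24.4 p [508.63  16.15 128.79] xyaw 126.32 zax [-7.e-04  3.e-04 -1.e+00] J [ 8.00e-03  4.26e-01  1.96e+00  1.00e-03  7.57e-01 -6.26e-01]
F [-0.44  2.89  0.87] Ftool [ 2.59  1.36 -0.87] M [0.353 0.157 0.043] w 0.25 g 1.17
```

>>> arm_command(
  series=[
    {"linear": [-0.0006,0,0],"turn": 0},
    {"linear": [-0.0006,0,0],"turn": 0},
    {"linear": [0,0,0],"turn": 0},
  ],
)

```text
t: 24.7
ee_pos: [508.8, 15.7, 128.7]
orientation: [-1.418, -2.801, -0.0]
ft_force: [-3.0, 6.8, 1.8]
width: 0.5
grasp_force: 3.7
```

```bash
python3 st.py
```

```text
t 24.7 p [508.77  15.73 128.72] xyaw 126.3 zax [-0.0018  0.0012 -1.    ] J [ 0.007  0.426  1.959  0.002  0.759 -0.628]
F [-3.01  6.76  1.84] Ftool [ 7.24  1.58 -1.82] M [ 1.04   0.429 -0.056] w 0.53 g 3.67
```

>>> arm_command(
  series=[
    {"linear": [0.002,0,0],"turn": 0},
    {"linear": [0.008,0,0],"turn": 0},
    {"linear": [0.02,0,0],"turn": 0},
    {"linear": [0.04,0,0],"turn": 0},
    {"linear": [0.04,0,-0.02],"turn": 0},
    {"linear": [0.04,0,-0.03],"turn": 0},
    {"linear": [0.04,0,-0.03],"turn": 0},
    {"linear": [0.04,0,-0.02],"turn": 0},
    {"linear": [0,0,0],"turn": 0},
    {"linear": [0,0,0],"turn": 0},
  ],
)

```text
t: 25.7
ee_pos: [373.2, 200.9, 229.3]
orientation: [1.414, 2.804, 0.002]
ft_force: [-0.2, -0.2, 0.8]
width: 0.7
grasp_force: 0.0
```

```bash
python3 ext.py; python3 - <<'E'
from fit import *
d=cam('top','top5.png');x,f=cross(d,(540,-27));print('\n',np.degrees(x[2])%90,nut(d,x[:2])[:2]);print(ctrl.get_obs()['qvel'].round(3))
E
```

```text
-44 222 | -43 215 | -42 200 | -41 179 | -40 151 | -39 115 | -38 85 | -37 67 | -36 53 | -35 47 | -34 47 | -33 47 | -32 39 | -31 35 | -30 32 | -29 32 | -28 32 | -27 36 | 
20 33 8.4 -0.2 | 21 27 9.7 -0.1 | 22 26 12.0 -0.1 | 23 24 21.2 -1.1 | 24 24 21.7 -1.2 | 25 25 22.0 -1.0 | 26 23 21.8 -1.2 | 27 23 21.0 -1.6 | 28 26 20.2 -1.6 | 29 29 17.7 -1.1 | 30 30 16.3 -0.9 | 31 36 15.9 -0.8 | 32 39 15.6 -0.9 | 33 39 15.3 -1.0 | 34 41 15.0 -1.0 | 35 41 14.6 -1.0 | 36 42 14.0 -1.2 | 37 39 13.1 -1.2 | 38 40 12.3 -1.2 | 39 56 10.8 -1.3 | 40 77 8.6 -1.6 | 41 111 3.7 -1.8 | 42 147 0 0 | 43 176 0 0 | 44 198 0 0 | 45 209 0 0 | 46 213 0 0 | 47 215 0 0 | 48 216 0 0 | 49 213 0 0 | 
 36.06126210983578 (np.float64(35.78841991421304), np.float64(5.7884199142130335))
[-0.019  0.014  0.001  0.     0.002  0.002]
```

```bash
python3 -c "
from workcell import ctrl
print(ctrl.close_job())"
```

```text
the job is handed in; nothing more can be done
None
```

The nut is snugged and stopped at the next lined-up slot, the long pin is through slots and hole with its eye against the nut, and the job was handed in at about 26 s; the hand-in returned no verdict.

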